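# Assemble the sieve nest on the shaker

### The arm

A 6-joint arm with a two-finger parallel gripper is mounted at the origin on the work surface. World frame = base frame: x ahead of the robot, y to its left, z up, the work surface at z = 0. Lengths are in m, angles in rad, forces in N, time in s.
With the tool pointing down it reaches from about 0.425 to 0.95 m from the base axis. Payload 14.7 kg.
Tool frame: the origin (TCP) lies on the centre line of the jaws, within the pads' length; the fingertips stand env.tip_extent ahead of it and the grasp point (between the pads) lies 8 mm behind it (env.tip_extent is the distance from the TCP to the fingertips, in m); z points along the fingers, x is the direction in which the jaws open and shut, and the axes are right-handed (so a half turn about z gives the same grasp; the last joint's range is limited). The gripper opens to 85 mm and grips with 20 to 120 N. Pads are 22 mm wide; open, the fingers measure 114 mm over their backs; the gripper's body (76 mm by 85 mm) begins 54 mm behind the grasp point. The pads swing forward as they close: fully open they stand 13 mm farther back than shut.
Start: joints at [-1.281, 0.48, 1.596, -0, 1.065, -0.047], TCP at [0.215, -0.613, 0.242] pointing down, gripper open.
Joint ranges: [-2.75, 2.75], [-0.82, 2.05], [0.23, 2.67], [-1.56, 4.7], [0.09, 2.69], [-2.92, 2.92]. Speed limits (rad/s): [1.89, 1.89, 2.39, 3.01, 3.01, 3.01].

### API

Orientations are given as a unit quaternion [w, x, y, z].
In Python, from bench import env gives the robot as it stands.
- The arm moves only by the shell command python3 -m inch 'ROWS'. ROWS is JSON, a list of rows, each a list of 3 entries, a list of its own where there are three numbers: the turn, a rotation vector about the tool's x, y, z in degrees, then the shift along the tool's x, y, z in cm, then the opening, from 0 (shut) to 1 (fully open). A call has 1 to 20 rows; each row shifts and turns the commanded pose from where the row before left it, along the tool's axes as they then stand; what a row does not reach is not made up. A row lasts 1/10 s, in which the tool goes at most 50 mm and 8.59 degrees, less where a joint would pass 70% of its speed; a pose out of reach is approached as far as the arm can. A call with a gripper value outside its range is refused whole. The fingers move at their own pace and stop on an object; the grip force is fixed at half the most. Time passes only in rows, so rows that do not move let the fingers close. It gives the time, the measured TCP pose, the force and the opening at its end, in the units of the state.
- env.state(): the state, without advancing time (a new reading comes with each control period).
- env.get_image(name): name is "scene" or "top" or "wrist"; returns a dict with "color" (400x640x3 uint8, red, green, blue), "range_z" (400x640 float32, m along the optical axis (not along the pixel's ray), 0 where there is no reading), "camera_matrix" (3x3 intrinsics, pixels), "k1" (the pictures are not rectified: a ray, as slopes to the right and down, at radius r is drawn at 1 + k1 r^2 times it, then the intrinsics apply), "R" (3x3) and "t" (3): a world point X has camera coordinates R X + t; the wrist camera has in their place "T_tool_cam" (4x4, takes a point from camera to tool coordinates, whose origin is the TCP and whose axes are the tool frame's). Camera axes: x right, y down, z forward; pixel columns grow to the right and rows downward; lengths in m; the calibration is good to about 2 mm. A picture is of the moment at which its call begins: read the wrist's pose just before it.
- env.job_done(): hands the job in, once; it reports no verdict.
The state is a dict: "time": time; "joint_pos": joint angles; "qvel": joint speeds; "tau": joint torques, N m; "tool_pos": TCP position; "ee_rot": TCP orientation; "force": force on the tool from outside, world axes, zero at the start; "torque": the same for the moment, N m; "opening": finger opening in m.
Only numpy, scipy, OpenCV 4.12 (cv2) and the standard library are available. Lean on these libraries where they do the work, as an engineer would, in place of code of your own. Each camera call takes 0.05 s, during which the arm holds its last target. There are 200 camera calls.

### The job

Build up the sieve nest on the shaker's receiving pan for grading the dried plant samples: first the fine sieve, then the medium, then the coarse one, and last the lid, each put straight onto the nest and fully seated before the next. Leave the beaker and the flask standing where they are.

Things in the scene. Friction and masses are not known exactly. Their poses are not given: they have to be found in the camera images.
- sieve_fine: Fine steel sieve, outer diameter 60 mm, wall 3 mm. Height 30 mm (lowest). Plug underneath: 8 mm high, 50 mm wide, tapering to 44 mm; it drops with 2 mm play into the 54 mm bore below till the shoulder (8 mm up) rests on that rim. Mesh 10 mm up, wires 2.6 mm apart, cloth-like. Grip the wall between shoulder and rim, fingertips above the shoulder. Origin: underside centre; z up; 90 g +-35%
- sieve_medium: Medium steel sieve, outer diameter 60 mm, wall 3 mm. Height 38 mm. Plug underneath: 8 mm high, 50 mm wide, tapering to 44 mm; it drops with 2 mm play into the 54 mm bore below till the shoulder (8 mm up) rests on that rim. Mesh 10 mm up, wires 6.8 mm apart. Grip the wall between shoulder and rim, fingertips above the shoulder. Origin: underside centre; z up; 110 g +-35%
- sieve_coarse: Coarse steel sieve, outer diameter 60 mm, wall 3 mm. Height 46 mm (tallest). Plug underneath: 8 mm high, 50 mm wide, tapering to 44 mm; it drops with 2 mm play into the 54 mm bore below till the shoulder (8 mm up) rests on that rim. Mesh 10 mm up, wires 13 mm apart, 5 each way. Grip the wall between shoulder and rim, fingertips above the shoulder. Origin: underside centre; z up; 130 g +-35%
- lid: Steel lid of the nest: plug underneath like the sieves' (8 mm high, 50 mm wide, tapering to 44 mm), on it a disc 60 mm wide, 4 mm thick (8 to 12 mm up), and a grey cylindrical knob 22 mm wide, 24 mm high (12 to 36 mm up) to grip. Origin: underside centre; z up; 90 g +-35%
- shaker: Fixed blue shaker, left or right (white balance opposite). Housing -100..+70 mm in x, +-65 in y of origin, 40 high; platform 96 wide, top 46; on it the fixed open pan: outer 60, bore 54, floor 49, rim 70 mm up. Origin: on the bench under the pan centre; z up. Seated undersides: fine 62 mm above it, medium 22 above fine's, coarse 30 above medium's, lid 38 above coarse's
- beaker: Bystander: loose clear glass beaker, about 48 mm wide, 58 mm tall, standing among the sieves. Origin: underside centre; z up
- flask: Bystander: loose small amber conical flask, 54 mm wide at the foot, 26 mm at the mouth, 68 mm tall, among the sieves. Origin: underside centre; z up
There are look-alikes about, which are no part of the job. Leave any pink or turquoise look-alike of the sieve_coarse alone. Several things have the shape of the shaker; the one meant has the colours described above.

How it is judged:
On the way, in this order (a step that is already met when the one before it is completed fails the run):
1. the fine sieve is seated in the shaker's pan (horizontal distance between sieve_fine and shaker below 0.005 m and z of sieve_fine in the frame of shaker between 0.0595 and 0.0645 m and angle between sieve_fine's own z axis and vertical below 0.06 rad), for 0.2 s.
2. the medium sieve is seated on the fine one (horizontal distance between sieve_medium and sieve_fine below 0.005 m and z of sieve_medium in the frame of sieve_fine between 0.0195 and 0.0245 m and angle between sieve_medium's own z axis and vertical below 0.06 rad), for 0.2 s.
3. the coarse sieve is seated on the medium one (horizontal distance between sieve_coarse and sieve_medium below 0.005 m and z of sieve_coarse in the frame of sieve_medium between 0.0275 and 0.0325 m and angle between sieve_coarse's own z axis and vertical below 0.06 rad), for 0.2 s.
4. the lid is seated on the coarse sieve (horizontal distance between lid and sieve_coarse below 0.005 m and z of lid in the frame of sieve_coarse between 0.0355 and 0.0405 m and angle between lid's own z axis and vertical below 0.06 rad), for 0.2 s.
At the end, for the whole second after the job is handed in: Fine sieve in the shaker's pan, medium on fine, coarse on medium, lid on coarse: each upright (within 0.06 rad), centred within 5 mm on the piece below, its shoulder on the rim below within 2.5 mm, and all at rest (all of step 1 and all of step 2 and all of step 3 and all of step 4 and linear speed of each of sieve_fine, sieve_medium, sieve_coarse, lid below 0.02 m/s); the robot touches nothing.
It fails at once if the beaker is knocked over or shoved more than 30 mm (angle between beaker's own z axis and vertical above 0.5 rad or distance of beaker from where it was at the start of the episode above 0.03 m).
It fails at once if the flask is knocked over or shoved more than 30 mm (angle between flask's own z axis and vertical above 0.5 rad or distance of flask from where it was at the start of the episode above 0.03 m).
It also fails if it takes over 99 s, if anything falls off the work surface, if the arm or the gripper's body presses on something with over 40 N, if the wrist force passes 120 N, or if a joint passes its speed limit or range.

## Working session

There is one attempt and no reset: what is moved stays moved. The work goes in short steps, Python scripts to look and compute and a shell command to move; the robot and the scene stay as the last step left them, time stands still between calls to the robot, and variables do not carry over. Pictures are saved under pics/ and viewed, about 12 in all and at most 16, crops included, and the job is handed in when it is done.

```bash
ls; mkdir -p pics; cat > h.py <<'E'
import numpy as np, cv2, json
from bench import env
def grab(n, save=None):
    s=env.state(); d=env.get_image(n); d['s']=s
    if save: cv2.imwrite('pics/'+save, cv2.cvtColor(d['color'],cv2.COLOR_RGB2BGR))
    return d
def Rq(q):
    w,x,y,z=q; from scipy.spatial.transform import Rotation as R
    return R.from_quat([x,y,z,w]).as_matrix()
def cloud(d):
    K=np.array(d['camera_matrix']); h,w=d['range_z'].shape
    u,v=np.meshgrid(np.arange(w),np.arange(h))
    p=cv2.undistortPoints(np.stack([u,v],-1).reshape(-1,1,2).astype(np.float64),K,np.array([d['k1'],0,0,0.]) ).reshape(h,w,2)
    z=d['range_z'][...,None].astype(float)
    P=np.concatenate([p*z,z],-1)
    if 'R' in d: W=(P-np.array(d['t']))@np.array(d['R'])
    else:
        T=np.array(d['T_tool_cam']); W=P@T[:3,:3].T+T[:3,3]
        W=W@Rq(d['s']['ee_rot']).T+np.array(d['s']['tool_pos'])
    W[d['range_z']==0]=np.nan
    return W
E
python3 - <<'E'
from h import *
print(env.state(), env.tip_extent)
for n in('scene','top'):
    d=grab(n,n+'0.png'); np.save(n+'0.npy',cloud(d)); print(n,d['camera_matrix'],d['k1'],d['R'],d['t'])
E
```

```text
pics
{'time': 0.0, 'joint_pos': array([-1.28059506e+00,  4.80820094e-01,  1.59686541e+00, -4.50389786e-05,
        1.06510248e+00, -4.66065497e-02]), 'qvel': array([-0.00131122,  0.00047659,  0.00151681,  0.00036653, -0.00191054,
       -0.00097013]), 'tau': array([-1.84845107e-03, -9.50640464e+01, -4.30189276e+01, -1.52920593e-04,
        1.22679674e-02,  2.82957240e-05]), 'tool_pos': array([ 0.21469826, -0.61309859,  0.24168316]), 'ee_rot': array([-3.52621658e-04,  8.15627394e-01, -5.78577218e-01, -4.82959430e-04]), 'force': array([ 0.39511865, -0.45151907, -0.35908171]), 'torque': array([0.0002861 , 0.03856328, 0.00740513]), 'opening': 0.08541008349737528} 0.011
scene [[457.1304724    0.         309.19152049]
 [  0.         457.1304724  193.8977884 ]
 [  0.           0.           1.        ]] -0.022736117838911135 [[ 0.14618469  0.98924715 -0.0044844 ]
 [ 0.83044404 -0.12517862 -0.54285634]
 [-0.53758043  0.07563324 -0.8398136 ]] [ 0.02973599 -0.36462022  1.64369071]
top [[438.54105116   0.         316.10729707]
 [  0.         438.54105116 199.83054096]
 [  0.           0.           1.        ]] -0.08232118100467378 [[-0.0297057  -0.99955501 -0.00271326]
 [-0.99879259  0.02978908 -0.03906365]
 [ 0.03912709  0.00154957 -0.99923304]] [-0.11058212  0.46040473  1.21364223]
```

View pics/scene0.png

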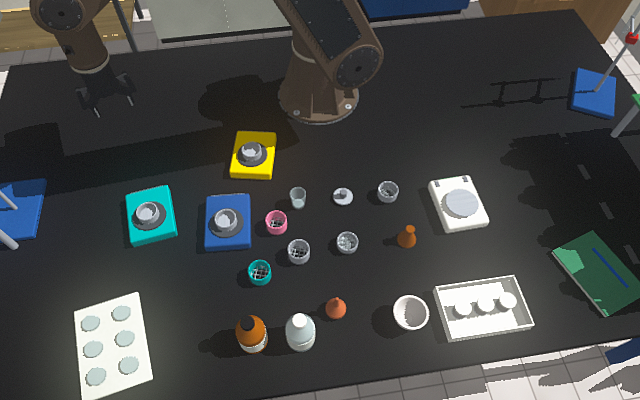

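View pics/top0.png

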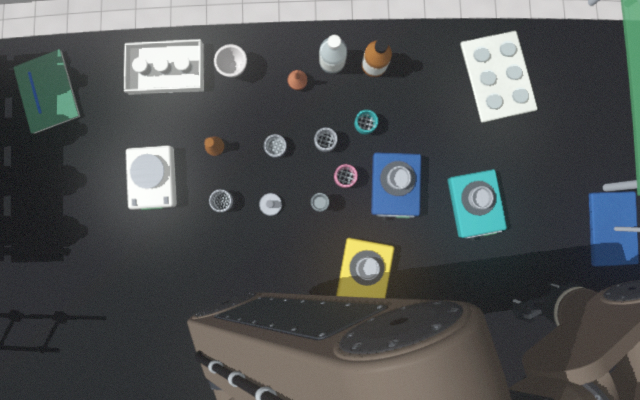

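The top view shows the blue shaker at (397,183), with the yellow one (368,268) and teal one (477,198) as look-alikes. There are grey sieves at (275,146), (325,139) and (221,201), a pink one at (346,176) and a turquoise one at (366,122). The lid is at (270,204), the beaker at (320,202) and the amber flask at (214,146). The red flask at (298,80) is another look-alike.

```bash
python3 - <<'E'
from h import *
a=cv2.imread('pics/top0.png')[105:225,190:430]; b=cv2.imread('pics/scene0.png')[180:290,240:420]
a=cv2.resize(a,(600,300),interpolation=3); b=cv2.resize(b,(490,300),interpolation=3)
o=np.zeros((600,600,3),np.uint8); o[:300]=a; o[300:,:490]=b; cv2.imwrite('pics/crop1.png',o)
W=np.load('top0.npy')
for n,(u,v),r in [('A',(275,146),17),('B',(325,139),17),('C',(221,201),17),('lid',(270,204),17),('beaker',(320,202),16),('flask',(214,146),16),('pink',(346,176),16),('turq',(366,122),16)]:
    p=W[v-r:v+r,u-r:u+r].reshape(-1,3); p=p[p[:,2]>0.012]
    zt=np.percentile(p[:,2],97); q=p[p[:,2]>zt-.006]
    c,rad=cv2.minEnclosingCircle(q[:,:2].astype(np.float32)*1000)
    print(n,len(p),'ztop',zt.round(4),'max',p[:,2].max().round(4),'c',np.round(c,1),'r',round(rad,1),'med',np.median(q,0).round(4))
p=W[140:225,365:430].reshape(-1,3)
for lo,hi in((.034,.043),(.0435,.052),(.064,.076)):
    q=p[(p[:,2]>lo)&(p[:,2]<hi)]; print(lo,len(q),cv2.minAreaRect(q[:,:2].astype(np.float32)),cv2.minEnclosingCircle(q[:,:2].astype(np.float32)),np.median(q[:,2]))
E
```

```text
A 175 ztop 0.0332 max 0.0381 c [611.7 -15.5] r 30.1 med [ 0.6049 -0.0202  0.0307]
B 189 ztop 0.0501 max 0.0534 c [ 623.3 -156. ] r 29.9 med [ 0.6214 -0.1515  0.0473]
C 192 ztop 0.0417 max 0.0453 c [464.4 138.5] r 30.7 med [0.4651 0.1392 0.0387]
lid 255 ztop 0.04 max 0.0426 c [449.9   2.9] r 10.5 med [0.4508 0.0019 0.0369]
beaker 128 ztop 0.0619 max 0.064 c [ 450.5 -134.3] r 23.7 med [ 0.4494 -0.1359  0.0592]
flask 267 ztop 0.0708 max 0.0744 c [617.9 159.6] r 12.6 med [0.6181 0.1606 0.0683]
pink 153 ztop 0.0501 max 0.0528 c [ 520.8 -206.9] r 29.9 med [ 0.5183 -0.2089  0.0472]
turq 220 ztop 0.0501 max 0.0517 c [ 666.8 -266.7] r 30.3 med [ 0.6686 -0.2654  0.0466]
0.034 1619 ((0.4885293245315552, -0.34533506631851196), (0.12967875599861145, 0.18368734419345856), 87.72708129882812) ((0.4934447705745697, -0.34358784556388855), 0.10310661792755127) 0.040206510155504076
0.0435 965 ((0.4924997091293335, -0.34493106603622437), (0.12433705478906631, 0.1601453572511673), 86.4498519897461) ((0.4934723675251007, -0.34521186351776123), 0.09998325258493423) 0.04687013661960388
0.064 94 ((0.5087634325027466, -0.3450084328651428), (0.058814603835344315, 0.05865459144115448), 38.122467041015625) ((0.5092661380767822, -0.3457803428173065), 0.03037984110414982) 0.0703212532103006
```

View pics/crop1.png

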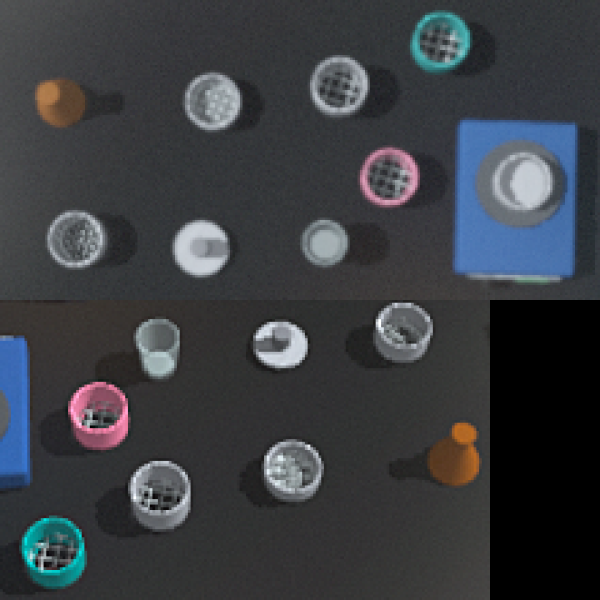

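Heights identify the grey sieves: A (275,146) is 30 mm, so fine. C (221,201) is 38 mm, so medium. B (325,139) is 46 mm, so coarse. The pink and turquoise ones are look-alikes. The blue shaker pan is at about (0.509,-0.346). I'll align the tool with the world axes and go above the fine sieve.

```bash
python3 -m inch '[[[0,0,6.4],[0,0,0],1],[[0,0,6.4],[0,0,0],1],[[0,0,6.5],[0,0,0],1]]'; python3 -m inch '[[[0,0,0],[-3.3,-2.2,0],1],[[0,0,0],[-3.3,-2.2,0],1],[[0,0,0],[-3.3,-2.2,0],1],[[0,0,0],[-3.3,-2.2,0],1],[[0,0,0],[-3.3,-2.2,0],1],[[0,0,0],[-3.3,-2.2,0],1],[[0,0,0],[-3.3,-2.2,0],1],[[0,0,0],[-3.3,-2.2,0],1],[[0,0,0],[-3.3,-2.2,0],1],[[0,0,0],[-3.3,-2.2,0],1],[[0,0,0],[-3.3,-2.2,0],1],[[0,0,0],[-3.3,-2.2,0],1],[[0,0,0],[-3.3,-2.2,0],1],[[0,0,0],[-3.3,-2.2,0],1],[[0,0,0],[-3.3,-2.2,0],1],[[0,0,0],[-3.3,-2.2,0],1],[[0,0,0],[-3.3,-2.2,0],1],[[0,0,0],[-3.3,-2.2,0],1]]'
python3 -m inch '[[[0,0,0],[0,0,0],1],[[0,0,0],[0,0,0],1]]'
cat >> h.py <<'E'
def near(W,c,r,lo,hi):
    p=W.reshape(-1,3); p=p[np.isfinite(p[:,0])]
    m=(np.hypot(p[:,0]-c[0],p[:,1]-c[1])<r)&(p[:,2]>lo)&(p[:,2]<hi); return p[m]
def ring(p):  # least-squares circle
    A=np.c_[2*p[:,:2],np.ones(len(p))]; s=np.linalg.lstsq(A,(p[:,:2]**2).sum(1),rcond=None)[0]
    return s[:2].round(4), round(float(np.sqrt(s[2]+s[0]**2+s[1]**2)),4)
def show(W,c,lo,hi,r=.045):
    p=near(W,c,r,lo,hi)
    if len(p)<20: print('few',len(p)); return
    print(len(p),'encl',np.round(cv2.minEnclosingCircle(p[:,:2].astype(np.float32)*1000)[0],1),round(cv2.minEnclosingCircle(p[:,:2].astype(np.float32)*1000)[1],1),'ring',ring(p),'z',np.percentile(p[:,2],[5,50,95]).round(4))
def tool():
    s=env.state(); R=Rq(s['ee_rot']); print('t',round(s['time'],2),'pos',s['tool_pos'].round(4),'x',R[:,0].round(3),'z',R[:,2].round(4),'F',s['force'].round(1),'op',round(s['opening'],4))
E
python3 - <<'E'
from h import *
d=grab('wrist','w1.png');W=cloud(d);tool()
show(W,(.612,-.0155),.025,.036); print(d['T_tool_cam'])
E
```

```text
time: 0.4
tool_pos: [0.2148, -0.6132, 0.2419]
ee_rot: [0.0, -0.705, 0.709, 0.0]
force: [0.1, -0.2, -0.3]
opening: 0.0851
time: 2.2
tool_pos: [0.6114, -0.0179, 0.2421]
ee_rot: [0.0, 0.707, -0.707, -0.0]
force: [0.9, -0.5, 0.8]
opening: 0.0853
time: 2.4
tool_pos: [0.6108, -0.0187, 0.2417]
ee_rot: [0.0, 0.708, -0.706, -0.0]
force: [0.2, -1.3, -0.1]
opening: 0.0853
t 2.45 pos [ 0.6104 -0.0195  0.2419] x [ 0.001 -1.     0.   ] z [-1.1e-03 -1.0e-04 -1.0e+00] F [-1.3 -0.3 -0.2] op 0.0855
491 encl [611.4 -11.1] 29.9 ring (array([ 0.6115, -0.0116]), 0.0279) z [0.0262 0.029  0.0304]
[[ 9.99999955e-01  3.01200723e-04 -9.96965952e-06 -1.98221022e-03]
 [-2.81557543e-04  9.45556297e-01  3.25458461e-01 -8.33742758e-02]
 [ 1.07455198e-04 -3.25458443e-01  9.45556339e-01 -1.31133583e-01]
 [ 0.00000000e+00  0.00000000e+00  0.00000000e+00  1.00000000e+00]]
```

View pics/w1.png

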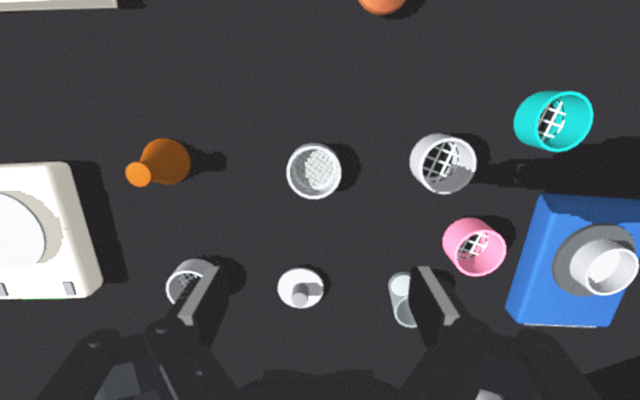

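The mesh at (314,171) is cloth-like, so this is the fine sieve. I'll descend part way and refine.

```bash
python3 -m inch '[[[0,0,0],[-0.8,-0.1,4],1],[[0,0,0],[0,0,4],1],[[0,0,0],[0,0,4],1],[[0,0,0],[0,0,0],1],[[0,0,0],[0,0,0],1]]'
python3 - <<'E'
from h import *
tool();d=grab('wrist','w2.png');W=cloud(d);tool()
show(W,(.612,-.012),.025,.036)
W2=np.load('top0.npy'); show(W2,(.612,-.0155),.025,.036); show(W2,(.509,-.346),.064,.076)
E
```

```text
time: 2.95
tool_pos: [0.6115, -0.0124, 0.1228]
ee_rot: [-0.0, -0.707, 0.708, 0.0]
force: [1.4, -0.6, -0.2]
opening: 0.0857
t 2.95 pos [ 0.6115 -0.0124  0.1228] x [-0.001 -1.    -0.   ] z [-0.0012  0.     -1.    ] F [ 1.4 -0.6 -0.2] op 0.0857
t 3.0 pos [ 0.6125 -0.0122  0.1239] x [-0.001 -1.     0.   ] z [ 1.3e-03 -1.0e-04 -1.0e+00] F [0.2 0.7 0.4] op 0.0853
1110 encl [611.1 -11.4] 30.0 ring (array([ 0.6115, -0.0117]), 0.028) z [0.026  0.0291 0.0303]
73 encl [611.7 -15.5] 30.1 ring (array([ 0.6115, -0.0154]), 0.0283) z [0.026  0.0303 0.0334]
94 encl [ 509.3 -345.8] 30.3 ring (array([ 0.509 , -0.3453]), 0.0285) z [0.0657 0.0703 0.0749]
```

```bash
python3 -m inch '[[[0,0,0],[0,0.05,4],1],[[0,0,0],[0,0,3],1],[[0,0,0],[0,0,2],1],[[0,0,0],[0,0,0.9],1],[[0,0,0],[0,0,0],1],[[0,0,0],[0,0,0],0],[[0,0,0],[0,0,0],0],[[0,0,0],[0,0,0],0],[[0,0,0],[0,0,0],0],[[0,0,0],[0,0,0],0],[[0,0,0],[0,0,0],0]]'
python3 -c "
from h import *
tool()"
python3 -m inch '[[[0,0,0],[0,0,-2],0],[[0,0,0],[0,0,-4],0],[[0,0,0],[0,0,-4],0],[[0,0,0],[0,0,-4],0],[[0,0,0],[0,0,-2],0],[[0,0,0],[0,0,0],0],[[0,0,0],[0,0,0],0]]'
python3 - <<'E'
from h import *
tool();d=grab('wrist','w3.png');W=cloud(d);s=d['s'];T=(W-s['tool_pos'])@Rq(s['ee_rot'])
np.save('w3.npy',T)
p=T.reshape(-1,3);p=p[np.isfinite(p[:,0])]
q=p[(np.abs(p[:,1])<.045)&(np.abs(p[:,0])<.04)&(np.abs(p[:,2])<.06)]
print(len(q)); print(np.histogram(q[:,2],bins=np.arange(-.06,.061,.004)))
E
```

```text
time: 4.1
tool_pos: [0.6126, -0.0116, 0.0257]
ee_rot: [-0.001, 0.707, -0.707, 0.001]
force: [-4.6, -0.4, 19.4]
opening: 0.0582
t 4.1 pos [ 0.6126 -0.0116  0.0257] x [ 0. -1.  0.] z [ 2.9e-03 -2.0e-04 -1.0e+00] F [-4.6 -0.4 19.4] op 0.0582
time: 4.8
tool_pos: [0.6114, -0.0115, 0.184]
ee_rot: [0.0, -0.707, 0.707, -0.001]
force: [0.3, -0.1, -1.1]
opening: 0.0582
t 4.8 pos [ 0.6114 -0.0115  0.184 ] x [-0. -1.  0.] z [ 1.4e-03 -1.0e-04 -1.0e+00] F [ 0.3 -0.1 -1.1] op 0.0582
18482
(array([ 669,  144,  533,  827,  601,  446,  263,  842,  493,  504,  446,
        427,  399,  617, 2841, 1167,  971,  935, 2089, 2988,  138,  142,
          0,    0,    0,    0,    0,    0,    0,    0]), array([-6.00000000e-02, -5.60000000e-02, -5.20000000e-02, -4.80000000e-02,
       -4.40000000e-02, -4.00000000e-02, -3.60000000e-02, -3.20000000e-02,
       -2.80000000e-02, -2.40000000e-02, -2.00000000e-02, -1.60000000e-02,
       -1.20000000e-02, -8.00000000e-03, -4.00000000e-03,  5.55111512e-17,
        4.00000000e-03,  8.00000000e-03,  1.20000000e-02,  1.60000000e-02,
        2.00000000e-02,  2.40000000e-02,  2.80000000e-02,  3.20000000e-02,
        3.60000000e-02,  4.00000000e-02,  4.40000000e-02,  4.80000000e-02,
        5.20000000e-02,  5.60000000e-02,  6.00000000e-02]))
```

View pics/w3.png

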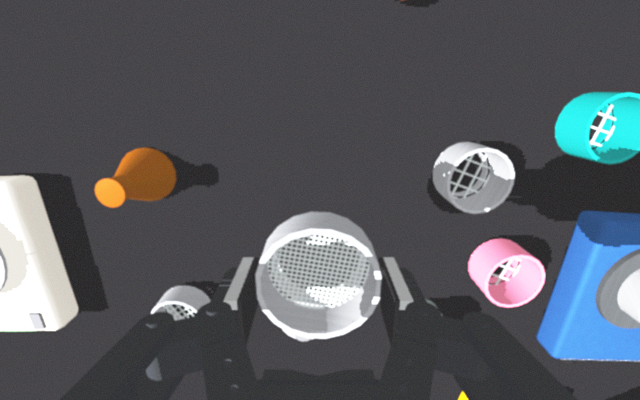

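```bash
cat >> h.py <<'E'
def held(d, zr=None):
    """ring of the held piece's rim, in tool frame"""
    s=d['s'];T=(cloud(d)-s['tool_pos'])@Rq(s['ee_rot']);p=T.reshape(-1,3);p=p[np.isfinite(p[:,0])]
    p=p[(np.hypot(p[:,0],p[:,1])<.036)&(np.hypot(p[:,0],p[:,1])>.02)&(np.abs(p[:,0])<.0265)]
    h,b=np.histogram(p[:,2],bins=np.arange(-.03,.012,.0005))
    h=np.convolve(h,[1,1,1],'same'); z0=b[h.argmax()]+.00025 if zr is None else zr
    q=p[abs(p[:,2]-z0)<.0015]
    for _ in range(3):
        c,r=ring(q); e=abs(np.hypot(q[:,0]-c[0],q[:,1]-c[1])-r); q=q[e<.002]
    A=np.c_[q[:,:2],np.ones(len(q))]; pl=np.linalg.lstsq(A,q[:,2],rcond=None)[0]
    print('held z',z0.round(4),len(q),'ring',c,r,'tilt',pl[:2].round(3),'front/back n',(q[:,1]>0).sum(),(q[:,1]<0).sum())
    return c
E
python3 - <<'E'
from h import *
d=grab('wrist');held(d); tool(); W=cloud(d)
for c,lo in(((.509,-.346),.066),((.623,-.156),.042),((.464,.1385),.034)): show(W,c,lo,lo+.008)
E
```

```text
held z -0.0032 1985 ring [-0.002   0.0014] 0.028 tilt [-0.001 -0.   ] front/back n 941 1044
t 4.9 pos [ 0.6106 -0.0114  0.1824] x [-0. -1. -0.] z [-1.4e-03  1.0e-04 -1.0e+00] F [-1.3 -0.2 -1.5] op 0.0581
44 encl [ 501.1 -316.7] 10.9 ring (array([ 0.5055, -0.3313]), 0.017) z [0.0661 0.0672 0.0685]
865 encl [ 621.5 -152.3] 30.5 ring (array([ 0.6224, -0.1515]), 0.028) z [0.0426 0.0451 0.0464]
205 encl [478.7 142.4] 24.8 ring (array([0.4638, 0.1416]), 0.0275) z [0.0345 0.0369 0.0381]
```

The fine sieve is held level. The ring fit in the tool frame is (-2.0, 1.4) mm, mostly camera bias. Next I carry it to a point short of the pan and measure the pan with the same camera.

```bash
python3 -m inch '[[[0,0,0],[3.3,1.8,0],0],[[0,0,0],[3.3,1.8,0],0],[[0,0,0],[3.3,1.8,0],0],[[0,0,0],[3.3,1.8,0],0],[[0,0,0],[3.3,1.8,0],0],[[0,0,0],[3.3,1.8,0],0],[[0,0,0],[3.3,1.8,0],0],[[0,0,0],[3.3,1.8,0],0],[[0,0,0],[3.3,1.8,0],0],[[0,0,0],[3.6,1.8,0],0],[[0,0,0],[0,0,2],0],[[0,0,0],[0,0,0],0],[[0,0,0],[0,0,0],0],[[0,0,0],[0,0,0],0]]'
cat >> h.py <<'E'
def target(c,lo,hi,n=2):
    """rim on the bench, in tool frame minus the held ring -> shift in cm"""
    for _ in range(n):
        d=grab('wrist'); h=held(d); W=cloud(d); show(W,c,lo,hi); p=near(W,c,.045,lo,hi); q=p
        for _ in range(3):
            k,r=ring(q); q=q[abs(np.hypot(*(q[:,:2]-k).T)-r)<.0025]
        P=np.r_[k,np.median(q[:,2])]; s=d['s']; t=(P-s['tool_pos'])@Rq(s['ee_rot'])
        print('rim',P.round(4),r,'shift cm',((t[:2]-h)*100).round(2),'tcp z',s['tool_pos'][2].round(4))
E
python3 -c "
from h import *
target((.509,-.345),.066,.074);tool()"
```

```text
time: 6.3
tool_pos: [0.4317, -0.3438, 0.1634]
ee_rot: [-0.0, 0.707, -0.707, -0.0]
force: [-0.3, 0.2, -1.3]
opening: 0.0576
held z -0.0032 2001 ring [-0.0021  0.0014] 0.0281 tilt [ 0.    -0.001] front/back n 946 1055
1331 encl [ 508.3 -344.3] 29.8 ring (array([ 0.5083, -0.3444]), 0.0279) z [0.0675 0.0693 0.0706]
rim [ 0.5083 -0.3444  0.0693] 0.0279 shift cm [ 0.28 -7.81] tcp z 0.1634
held z -0.0032 1995 ring [-0.002   0.0014] 0.0281 tilt [-0.001  0.   ] front/back n 945 1050
1319 encl [ 508.3 -344.4] 29.7 ring (array([ 0.5084, -0.3444]), 0.0279) z [0.0675 0.0694 0.0707]
rim [ 0.5084 -0.3444  0.0694] 0.0279 shift cm [ 0.26 -7.79] tcp z 0.1636
t 6.4 pos [ 0.4319 -0.344   0.1637] x [ 0.001 -1.     0.   ] z [ 3.e-04 -3.e-04 -1.e+00] F [-0.4  0.  -1. ] op 0.0577
```

```bash
python3 -m inch '[[[0,0,0],[0.27,-3.9,0],0],[[0,0,0],[0,-3.9,0],0],[[0,0,0],[0,0,3],0],[[0,0,0],[0,0,2],0],[[0,0,0],[0,0,1],0],[[0,0,0],[0,0,0],0],[[0,0,0],[0,0,0],0],[[0,0,0],[0,0,0],0]]'
python3 -c "
from h import *
tool()"
python3 -m inch '[[[0,0,0],[0,0,0.3],0],[[0,0,0],[0,0,0.3],0],[[0,0,0],[0,0,0.3],0],[[0,0,0],[0,0,0.3],0],[[0,0,0],[0,0,0.2],0],[[0,0,0],[0,0,0],0]]'
python3 -c "
from h import *
tool()"
```

```text
time: 7.2
tool_pos: [0.5099, -0.3476, 0.1046]
ee_rot: [0.0, -0.707, 0.707, -0.001]
force: [0.0, 0.7, -0.4]
opening: 0.0576
t 7.2 pos [ 0.5099 -0.3476  0.1046] x [-0.    -1.     0.001] z [ 0.0014 -0.001  -1.    ] F [ 0.   0.7 -0.4] op 0.0576
time: 7.8
tool_pos: [0.5092, -0.3471, 0.0889]
ee_rot: [-0.0, -0.707, 0.707, 0.0]
force: [0.4, 0.1, -0.3]
opening: 0.0576
t 7.8 pos [ 0.5092 -0.3471  0.0889] x [-0. -1. -0.] z [-5.e-04  4.e-04 -1.e+00] F [ 0.4  0.1 -0.3] op 0.0576
```

```bash
python3 -m inch '[[[0,0,0],[0,0,0.1],0],[[0,0,0],[0,0,0.1],0],[[0,0,0],[0,0,0],0]]'; python3 -m inch '[[[0,0,0],[0,0,0.1],0],[[0,0,0],[0,0,0],0]]'
```

```text
time: 8.1
tool_pos: [0.5094, -0.3472, 0.0879]
ee_rot: [0.0, -0.707, 0.707, -0.0]
force: [-2.4, 2.0, 7.8]
opening: 0.0576
time: 8.3
tool_pos: [0.5095, -0.3473, 0.0878]
ee_rot: [0.0, -0.707, 0.707, -0.0]
force: [-7.0, 4.0, 24.3]
opening: 0.0579
```

```bash
python3 -m inch '[[[0,0,0],[0,0,-0.1],0],[[0,0,0],[0,0,0],1],[[0,0,0],[0,0,0],1],[[0,0,0],[0,0,0],1],[[0,0,0],[0,0,-3],1],[[0,0,0],[0,0,-4],1],[[0,0,0],[0,4,0],1],[[0,0,0],[0,4,0],1],[[0,0,0],[0,0,0],1],[[0,0,0],[0,0,0],1]]'
python3 -c "
from h import *
d=grab('wrist','w4.png');W=cloud(d);tool()
show(W,(.509,-.345),.086,.096);show(W,(.509,-.345),.07,.08)
p=near(W,(.509,-.345),.029,.089,.096);A=np.c_[p[:,:2],np.ones(len(p))];print(np.linalg.lstsq(A,p[:,2],rcond=None)[0])"
```

```text
time: 9.3
tool_pos: [0.4289, -0.3474, 0.1575]
ee_rot: [0.0, -0.707, 0.708, -0.0]
force: [0.5, -0.3, -0.6]
opening: 0.0851
t 9.35 pos [ 0.4297 -0.3476  0.1575] x [-0.001 -1.     0.   ] z [ 7.e-04 -5.e-04 -1.e+00] F [ 0.8 -0.2 -0.2] op 0.0852
1893 encl [ 507.7 -345.2] 29.9 ring (array([ 0.5077, -0.3453]), 0.0278) z [0.0874 0.0913 0.0926]
3672 encl [ 507.6 -345.3] 27.1 ring (array([ 0.5077, -0.3454]), 0.0203) z [0.0707 0.072  0.0767]
[ 0.00292434 -0.00163786  0.08931688]
```

The fine sieve is seated: rim at about 92 mm, level. Next is the medium one.

```bash
python3 -m inch '[[[0,0,0],[-3,-3.5,0],1],[[0,0,0],[-3.8,0,0],1],[[0,0,0],[-3.8,0,0],1],[[0,0,0],[-3.8,0,0],1],[[0,0,0],[-3.8,0,0],1],[[0,0,0],[-3.8,0,0],1],[[0,0,0],[-3.8,0,0],1],[[0,0,0],[-3.8,0,0],1],[[0,0,0],[-3.8,0,0],1],[[0,0,0],[-3.8,0,0],1],[[0,0,0],[-3.8,0,0],1],[[0,0,0],[-3.8,0,0],1],[[0,0,0],[-3.8,0,0],1],[[0,0,0],[0,0,2],1],[[0,0,0],[0,0,0],1],[[0,0,0],[0,0,0],1]]'
python3 -c "
from h import *
d=grab('wrist','w5.png');W=cloud(d);tool()
show(W,(.464,.1415),.034,.044)"
```

```text
time: 10.95
tool_pos: [0.4644, 0.139, 0.1371]
ee_rot: [0.001, 0.707, -0.707, -0.0]
force: [0.3, 0.7, -0.7]
opening: 0.0853
t 11.0 pos [0.4647 0.1387 0.1375] x [-0. -1.  0.] z [-3.e-04 -1.e-04 -1.e+00] F [-0.1  0.1 -0.8] op 0.0855
980 encl [462.7 141.7] 30.0 ring (array([0.463 , 0.1417]), 0.028) z [0.0351 0.0371 0.0383]
```

View pics/w5.png

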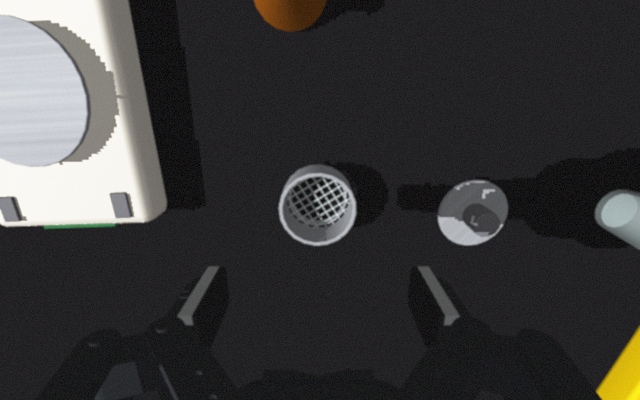

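The medium sieve is at (318,208). It has a 7 mm mesh and its rim is at 37–38 mm. Grasping it now.

```bash
python3 -m inch '[[[0,0,0],[-0.1,0,4],1],[[0,0,0],[0,0,4],1],[[0,0,0],[0,0,2],1],[[0,0,0],[0,0,0.8],1],[[0,0,0],[0,0,0],1],[[0,0,0],[0,0,0],0],[[0,0,0],[0,0,0],0],[[0,0,0],[0,0,0],0],[[0,0,0],[0,0,0],0],[[0,0,0],[0,0,0],0],[[0,0,0],[0,0,0],0]]'
python3 -m inch '[[[0,0,0],[0,0,-2],0],[[0,0,0],[0,0,-4],0],[[0,0,0],[0,0,-4],0],[[0,0,0],[0,0,-4],0],[[0,0,0],[0,0,-2],0],[[0,0,0],[0,0,0],0],[[0,0,0],[0,0,0],0]]'
python3 -c "
from h import *
d=grab('wrist','w6.png');held(d);tool()"
```

```text
time: 12.1
tool_pos: [0.4654, 0.1399, 0.0312]
ee_rot: [-0.001, 0.707, -0.707, 0.001]
force: [-2.8, -3.5, 21.5]
opening: 0.0582
time: 12.8
tool_pos: [0.4645, 0.1399, 0.19]
ee_rot: [0.001, -0.707, 0.707, -0.0]
force: [-0.4, -0.3, -1.8]
opening: 0.0581
held z -0.0057 2079 ring [-0.002   0.0026] 0.0281 tilt [-0.001 -0.   ] front/back n 1002 1077
t 12.85 pos [0.464  0.1397 0.1891] x [-0. -1. -0.] z [-0.  0. -1.] F [ 0.3  0.7 -1.6] op 0.0581
```

```bash
python3 -m inch '[[[0,0,0],[3.7,0,0],0],[[0,0,0],[3.7,0,0],0],[[0,0,0],[3.7,0,0],0],[[0,0,0],[3.7,0,0],0],[[0,0,0],[3.7,0,0],0],[[0,0,0],[3.7,0,0],0],[[0,0,0],[3.7,0,0],0],[[0,0,0],[3.7,0,0],0],[[0,0,0],[3.7,0,0],0],[[0,0,0],[3.7,0,0],0],[[0,0,0],[3.7,0,0],0],[[0,0,0],[3.7,0,0],0],[[0,0,0],[4.2,3.4,0],0],[[0,0,0],[0,0,0],0],[[0,0,0],[0,0,0],0],[[0,0,0],[0,0,0],0]]'
python3 -c "
from h import *
target((.508,-.345),.088,.097);tool()"
```

```text
time: 14.45
tool_pos: [0.4326, -0.3422, 0.1883]
ee_rot: [0.0, -0.707, 0.707, 0.001]
force: [0.1, 0.8, -1.9]
opening: 0.0583
held z -0.0057 2093 ring [-0.002   0.0026] 0.0281 tilt [-0.002  0.   ] front/back n 1008 1085
1283 encl [ 507.7 -345.3] 29.8 ring (array([ 0.5077, -0.3453]), 0.0279) z [0.0894 0.0914 0.0926]
rim [ 0.5077 -0.3453  0.0914] 0.0279 shift cm [ 0.52 -7.78] tcp z 0.1883
held z -0.0057 2040 ring [-0.002   0.0026] 0.0281 tilt [-0.001  0.   ] front/back n 966 1074
1262 encl [ 507.7 -345.4] 29.8 ring (array([ 0.5077, -0.3453]), 0.0279) z [0.0897 0.0914 0.0926]
rim [ 0.5077 -0.3453  0.0914] 0.0279 shift cm [ 0.54 -7.74] tcp z 0.1886
t 14.55 pos [ 0.4332 -0.342   0.1888] x [ 0.001 -1.    -0.001] z [-6.e-04  7.e-04 -1.e+00] F [ 0.5  0.2 -2. ] op 0.0581
```

```bash
python3 -m inch '[[[0,0,0],[0.53,-3.9,0],0],[[0,0,0],[0,-3.85,0],0],[[0,0,0],[0,0,3],0],[[0,0,0],[0,0,2],0],[[0,0,0],[0,0,0.8],0],[[0,0,0],[0,0,0],0],[[0,0,0],[0,0,0],0],[[0,0,0],[0,0,0.3],0],[[0,0,0],[0,0,0.3],0],[[0,0,0],[0,0,0.3],0],[[0,0,0],[0,0,0.3],0],[[0,0,0],[0,0,0],0]]'
python3 -m inch '[[[0,0,0],[0,0,0.1],0],[[0,0,0],[0,0,0.1],0],[[0,0,0],[0,0,0],0]]'; python3 -m inch '[[[0,0,0],[0,0,0.1],0],[[0,0,0],[0,0,0],0]]'
```

```text
time: 15.75
tool_pos: [0.5102, -0.3482, 0.1189]
ee_rot: [-0.0, -0.707, 0.707, 0.0]
force: [0.4, 0.1, -2.0]
opening: 0.0579
time: 16.05
tool_pos: [0.5103, -0.3483, 0.1172]
ee_rot: [-0.0, -0.707, 0.707, 0.0]
force: [-0.9, -0.4, -1.2]
opening: 0.0583
time: 16.25
tool_pos: [0.5104, -0.3483, 0.1162]
ee_rot: [0.0, -0.707, 0.707, 0.0]
force: [-0.1, 0.4, -0.8]
opening: 0.0581
```

```bash
python3 -m inch '[[[0,0,0],[0,0,0.1],0],[[0,0,0],[0,0,0],0]]'; python3 -m inch '[[[0,0,0],[0,0,0.1],0],[[0,0,0],[0,0,0],0]]'
```

```text
time: 16.45
tool_pos: [0.5104, -0.3484, 0.1154]
ee_rot: [0.0, -0.707, 0.707, -0.0]
force: [-1.3, 0.3, 0.7]
opening: 0.058
time: 16.65
tool_pos: [0.5105, -0.3484, 0.1153]
ee_rot: [0.0, -0.707, 0.707, -0.0]
force: [-3.8, 1.7, 16.1]
opening: 0.0584
```

Contact came at the predicted height. I'll release, back off and check.

```bash
python3 -m inch '[[[0,0,0],[0,0,-0.1],0],[[0,0,0],[0,0,0],1],[[0,0,0],[0,0,0],1],[[0,0,0],[0,0,0],1],[[0,0,0],[0,0,-3],1],[[0,0,0],[0,0,-4],1],[[0,0,0],[0,4,0],1],[[0,0,0],[0,4,0],1],[[0,0,0],[0,0,0],1],[[0,0,0],[0,0,0],1]]'
cat >> h.py <<'E'
def seated(c,z,save=None):
    d=grab('wrist',save);W=cloud(d);tool();show(W,c,z-.005,z+.004)
    p=near(W,c,.029,z-.003,z+.004);A=np.c_[p[:,:2],np.ones(len(p))];print('tilt',np.linalg.lstsq(A,p[:,2],rcond=None)[0][:2].round(4))
E
python3 -c "
from h import *
seated((.508,-.345),.122)"
```

```text
time: 17.65
tool_pos: [0.4299, -0.3486, 0.1856]
ee_rot: [0.0, -0.707, 0.708, -0.0]
force: [1.1, -0.6, 0.5]
opening: 0.0855
t 17.7 pos [ 0.4307 -0.3487  0.1855] x [-0.001 -1.     0.   ] z [ 7.e-04 -5.e-04 -1.e+00] F [ 0.1 -0.1  0. ] op 0.0857
1858 encl [ 507.5 -346.6] 30.0 ring (array([ 0.5075, -0.3464]), 0.0279) z [0.1183 0.1213 0.1225]
tilt [0.0047 0.0017]
```

```bash
python3 -m inch '[[[0,0,0],[-3.25,-3.2,0],1],[[0,0,0],[-3.25,-3.2,0],1],[[0,0,0],[-3.25,-3.2,0],1],[[0,0,0],[-3.25,-3.2,0],1],[[0,0,0],[-3.25,-3.2,0],1],[[0,0,0],[-3.25,-3.2,0],1],[[0,0,0],[0,0,3.5],1],[[0,0,0],[0,0,0],1],[[0,0,0],[0,0,0],1]]'
python3 -c "
from h import *
seated((.622,-.1515),.046,'w7.png')"
```

```text
time: 18.6
tool_pos: [0.622, -0.153, 0.1497]
ee_rot: [0.001, 0.707, -0.707, -0.001]
force: [1.1, -0.2, 0.2]
opening: 0.0854
t 18.65 pos [ 0.6224 -0.1537  0.1507] x [-0. -1. -0.] z [-5.e-04  1.e-04 -1.e+00] F [ 0.9 -0.5  0.6] op 0.0855
998 encl [ 622.2 -151.8] 30.0 ring (array([ 0.6226, -0.1519]), 0.028) z [0.0418 0.045  0.0462]
tilt [ 0.0079 -0.0003]
```

View pics/w7.png

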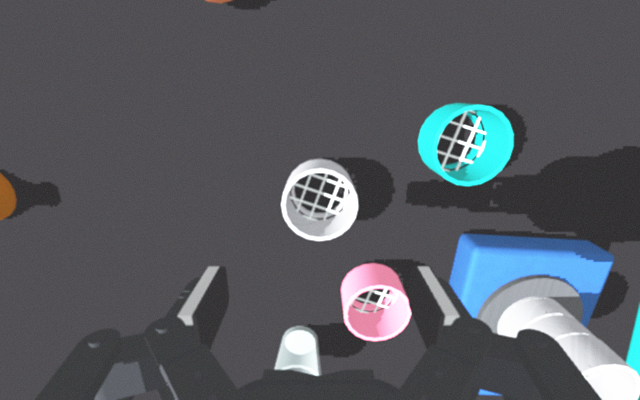

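The grey coarse sieve is at (319,200), with its 13 mm mesh visible and its rim at 45–46 mm. Pink (375,300) and turquoise (465,145) are clear of the fingers.

```bash
python3 -m inch '[[[0,0,0],[0,-0.1,4],1],[[0,0,0],[0,0,4],1],[[0,0,0],[0,0,2.4],1],[[0,0,0],[0,0,1],1],[[0,0,0],[0,0,0],1],[[0,0,0],[0,0,0],0],[[0,0,0],[0,0,0],0],[[0,0,0],[0,0,0],0],[[0,0,0],[0,0,0],0],[[0,0,0],[0,0,0],0],[[0,0,0],[0,0,0],0]]'
python3 -m inch '[[[0,0,0],[0,0,-2],0],[[0,0,0],[0,0,-4],0],[[0,0,0],[0,0,-4],0],[[0,0,0],[0,0,-4],0],[[0,0,0],[0,0,-4],0],[[0,0,0],[0,0,-1],0],[[0,0,0],[0,0,0],0]]'
python3 -m inch '[[[0,0,0],[3.25,3.2,0],0],[[0,0,0],[3.25,3.2,0],0],[[0,0,0],[3.25,3.2,0],0],[[0,0,0],[3.25,3.2,0],0],[[0,0,0],[3.25,3.2,0],0],[[0,0,0],[3.25,3.2,0],0],[[0,0,0],[0,0,0],0],[[0,0,0],[0,0,0],0],[[0,0,0],[0,0,0],0]]'
python3 -c "
from h import *
target((.5075,-.3465),.118,.127);tool()"
```

```text
time: 19.75
tool_pos: [0.6246, -0.1539, 0.0387]
ee_rot: [-0.001, 0.707, -0.707, 0.001]
force: [-2.2, -2.0, 12.7]
opening: 0.0585
time: 20.45
tool_pos: [0.6245, -0.1537, 0.2293]
ee_rot: [0.001, -0.707, 0.707, -0.002]
force: [0.5, -1.2, -2.1]
opening: 0.0583
time: 21.35
tool_pos: [0.4314, -0.3476, 0.2255]
ee_rot: [-0.0, 0.707, -0.707, -0.001]
force: [0.7, 1.3, -1.1]
opening: 0.0581
held z -0.0067 2009 ring [-0.002   0.0022] 0.0281 tilt [ 0.002 -0.002] front/back n 946 1063
1205 encl [ 507.4 -346.4] 29.8 ring (array([ 0.5074, -0.3464]), 0.0279) z [0.1196 0.1214 0.1225]
rim [ 0.5074 -0.3464  0.1214] 0.0279 shift cm [ 0.09 -7.83] tcp z 0.2255
held z -0.0067 2004 ring [-0.002   0.0022] 0.0281 tilt [ 0.001 -0.001] front/back n 934 1070
1205 encl [ 507.5 -346.4] 29.8 ring (array([ 0.5075, -0.3464]), 0.0279) z [0.1195 0.1214 0.1226]
rim [ 0.5075 -0.3464  0.1214] 0.0279 shift cm [ 0.11 -7.8 ] tcp z 0.2257
t 21.45 pos [ 0.432  -0.3474  0.2258] x [ 0.001 -1.    -0.001] z [-5.e-04  6.e-04 -1.e+00] F [-0.2  0.8 -1.4] op 0.058
```

```bash
python3 -m inch '[[[0,0,0],[0.1,-3.9,0],0],[[0,0,0],[0,-3.9,0],0],[[0,0,0],[0,0,3],0],[[0,0,0],[0,0,2],0],[[0,0,0],[0,0,0.8],0],[[0,0,0],[0,0,0],0],[[0,0,0],[0,0,0],0],[[0,0,0],[0,0,0.3],0],[[0,0,0],[0,0,0.3],0],[[0,0,0],[0,0,0.3],0],[[0,0,0],[0,0,0.3],0],[[0,0,0],[0,0,0],0]]'
python3 -m inch '[[[0,0,0],[0,0,0.1],0],[[0,0,0],[0,0,0.1],0],[[0,0,0],[0,0,0],0]]'; python3 -m inch '[[[0,0,0],[0,0,0.1],0],[[0,0,0],[0,0,0],0]]'
```

```text
time: 22.65
tool_pos: [0.5091, -0.3493, 0.1559]
ee_rot: [-0.0, -0.707, 0.707, 0.0]
force: [0.0, 0.8, -2.2]
opening: 0.0582
time: 22.95
tool_pos: [0.5093, -0.3493, 0.1542]
ee_rot: [-0.0, -0.707, 0.707, 0.0]
force: [0.8, 0.2, -2.1]
opening: 0.0578
time: 23.15
tool_pos: [0.5094, -0.3493, 0.1532]
ee_rot: [-0.0, -0.707, 0.707, 0.0]
force: [1.3, -0.7, -1.5]
opening: 0.0581
```

```bash
python3 -m inch '[[[0,0,0],[0,0,0.1],0],[[0,0,0],[0,0,0],0]]'; python3 -m inch '[[[0,0,0],[0,0,0.1],0],[[0,0,0],[0,0,0],0]]'
```

```text
time: 23.35
tool_pos: [0.5095, -0.3494, 0.1527]
ee_rot: [-0.0, 0.707, -0.707, 0.0]
force: [-1.9, 0.4, 5.1]
opening: 0.0579
time: 23.55
tool_pos: [0.5096, -0.3495, 0.1526]
ee_rot: [0.0, -0.707, 0.707, -0.001]
force: [-4.9, 3.6, 17.7]
opening: 0.0584
```

```bash
python3 -m inch '[[[0,0,0],[0,0,-0.1],0],[[0,0,0],[0,0,0],1],[[0,0,0],[0,0,0],1],[[0,0,0],[0,0,0],1],[[0,0,0],[0,0,-3],1],[[0,0,0],[0,0,-4],1],[[0,0,0],[0,4,0],1],[[0,0,0],[0,4,0],1],[[0,0,0],[0,0,0],1],[[0,0,0],[0,0,0],1]]'
python3 -c "
from h import *
seated((.508,-.347),.16)"
python3 -m inch '[[[0,0,0],[-3.5,-1.2,0],1],[[0,0,0],[-3.5,-1,0],1],[[0,0,0],[-3.5,0,0],1],[[0,0,0],[-3.5,0,0],1],[[0,0,0],[-3.5,0,0],1],[[0,0,0],[-3.5,0,0],1],[[0,0,0],[-3.5,0,0],1],[[0,0,0],[-3.5,0,0],1],[[0,0,0],[-3.5,0,0],1],[[0,0,0],[-3.6,0,4],1],[[0,0,0],[0,0,4],1],[[0,0,0],[0,0,1],1],[[0,0,0],[0,0,0],1],[[0,0,0],[0,0,0],1]]'
python3 -c "
from h import *
d=grab('wrist','w8.png');W=cloud(d);tool();show(W,(.45,.005),.007,.02);show(W,(.45,.005),.0335,.045);T=near(W,(.45,.005),.015,.034,.045);print(T[:,:2].mean(0))"
```

```text
time: 24.55
tool_pos: [0.4289, -0.3496, 0.2226]
ee_rot: [0.0, -0.707, 0.708, -0.0]
force: [1.0, 0.0, 0.2]
opening: 0.0855
t 24.6 pos [ 0.4297 -0.3497  0.2225] x [-0.001 -1.     0.   ] z [ 7.e-04 -5.e-04 -1.e+00] F [ 1.5 -0.8 -0.3] op 0.0854
1876 encl [ 507.  -347.6] 30.0 ring (array([ 0.5069, -0.3474]), 0.0279) z [0.1564 0.1593 0.1606]
tilt [0.0047 0.001 ]
time: 26.0
tool_pos: [0.4524, -0.0013, 0.136]
ee_rot: [0.0, -0.707, 0.707, -0.0]
force: [0.2, 0.9, 0.5]
opening: 0.0851
t 26.05 pos [ 0.4526 -0.0014  0.1364] x [-0.001 -1.     0.   ] z [ 1.7e-03 -1.0e-04 -1.0e+00] F [-0.7 -0.7 -0.1] op 0.0853
3001 encl [449.3   7. ] 30.2 ring (array([0.4493, 0.0067]), 0.0228) z [0.0101 0.0113 0.0125]
557 encl [449.8   6.8] 10.7 ring (array([0.4501, 0.0068]), 0.0075) z [0.034  0.0352 0.0363]
[0.45010704 0.00693035]
```

View pics/w8.png

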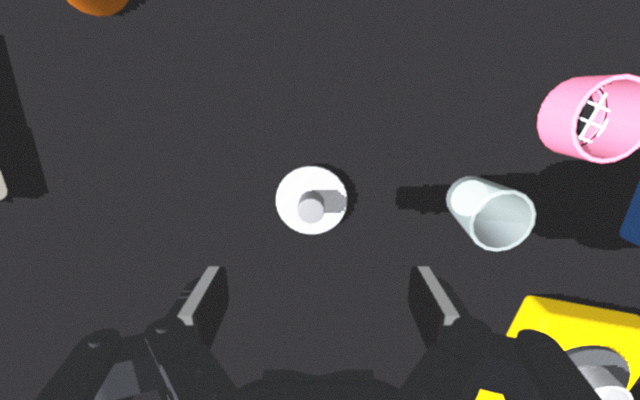

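The lid is at (310,205) and the coarse sieve's rim is at about 160 mm, level. Before gripping the knob I'll check how far the fingertips reach at each opening.

```bash
python3 - <<'E'
from h import *
T=np.load('w3.npy')
def f(T,n):
    for s in(-1,1):
        p=T.reshape(-1,3);p=p[np.isfinite(p[:,0])]
        q=p[(s*p[:,0]>.0315)&(s*p[:,0]<.06)&(abs(p[:,1])<.02)&(p[:,2]<.05)]
        print(n,s,len(q),np.percentile(q[:,2],[50,90,98,99.8]).round(4),q[:,1].min().round(4),q[:,1].max().round(4))
f(T,'closed60')
d=grab('wrist');s=d['s'];f((cloud(d)-s['tool_pos'])@Rq(s['ee_rot']),'open')
E
```

```text
closed60 -1 8727 [-0.0484 -0.0251 -0.005   0.002 ] -0.0177 0.0139
closed60 1 8663 [-0.0497 -0.0377 -0.009   0.0007] -0.0157 0.0135
open -1 7683 [-0.0512 -0.0161 -0.0064 -0.0023] -0.0176 0.0132
open 1 8534 [-0.0523 -0.0174 -0.0069 -0.0026] -0.0176 0.0134
```

Tips sit at about -2 mm when open, +2 mm at 60 mm opening and about +10 mm near shut, so TCP z = 25 mm is right for the knob.

```bash
python3 -m inch '[[[0,0,0],[-0.6,0.15,4],1],[[0,0,0],[0,0,4],1],[[0,0,0],[0,0,2.2],1],[[0,0,0],[0,0,0.9],1],[[0,0,0],[0,0,0],1],[[0,0,0],[0,0,0],0],[[0,0,0],[0,0,0],0],[[0,0,0],[0,0,0],0],[[0,0,0],[0,0,0],0],[[0,0,0],[0,0,0],0],[[0,0,0],[0,0,0],0],[[0,0,0],[0,0,0],0],[[0,0,0],[0,0,0],0]]'
python3 -m inch '[[[0,0,0],[0,0,-2],0],[[0,0,0],[0,0,-4],0],[[0,0,0],[0,0,-4],0],[[0,0,0],[0,0,-4],0],[[0,0,0],[0,0,-4],0],[[0,0,0],[0,0,-4],0],[[0,0,0],[0,0,0],0],[[0,0,0],[0,0,0],0]]'
python3 - <<'E'
from h import *
d=grab('wrist','w9.png');tool();s=d['s'];T=(cloud(d)-s['tool_pos'])@Rq(s['ee_rot']);np.save('w9.npy',T)
p=T.reshape(-1,3);p=p[np.isfinite(p[:,0])];q=p[(np.hypot(p[:,0],p[:,1])<.036)&(p[:,2]>-.02)&(p[:,2]<.03)]
print(np.histogram(q[:,2],bins=np.arange(-.02,.03,.002)))
q=q[(q[:,2]>.008)&(q[:,2]<.017)];print(cv2.minEnclosingCircle(q[:,:2].astype(np.float32)*1000))
E
```

```text
time: 27.4
tool_pos: [0.4503, 0.0051, 0.0249]
ee_rot: [-0.0, 0.707, -0.707, 0.0]
force: [-2.3, 0.5, 18.5]
opening: 0.0201
time: 28.2
tool_pos: [0.4501, 0.0051, 0.2449]
ee_rot: [-0.001, 0.707, -0.707, 0.001]
force: [0.1, 0.6, -2.0]
opening: 0.0196
t 28.25 pos [0.4494 0.0052 0.2438] x [-0. -1. -0.] z [-2.e-04  0.e+00 -1.e+00] F [-0.1 -0.  -1.9] op 0.0196
(array([ 202,  185,  209,  190, 1173,  691,  247,  236,  231,  215,  210,
        179,  182,  130,   90,   63, 2991, 1299,   97,    2,    0,    0,
          0,    0]), array([-2.00000000e-02, -1.80000000e-02, -1.60000000e-02, -1.40000000e-02,
       -1.20000000e-02, -1.00000000e-02, -8.00000000e-03, -6.00000000e-03,
       -4.00000000e-03, -2.00000000e-03, -1.73472348e-17,  2.00000000e-03,
        4.00000000e-03,  6.00000000e-03,  8.00000000e-03,  1.00000000e-02,
        1.20000000e-02,  1.40000000e-02,  1.60000000e-02,  1.80000000e-02,
        2.00000000e-02,  2.20000000e-02,  2.40000000e-02,  2.60000000e-02,
        2.80000000e-02]))
((-2.0577077865600586, 1.3297513723373413), 30.544692993164062)
```

View pics/w9.png

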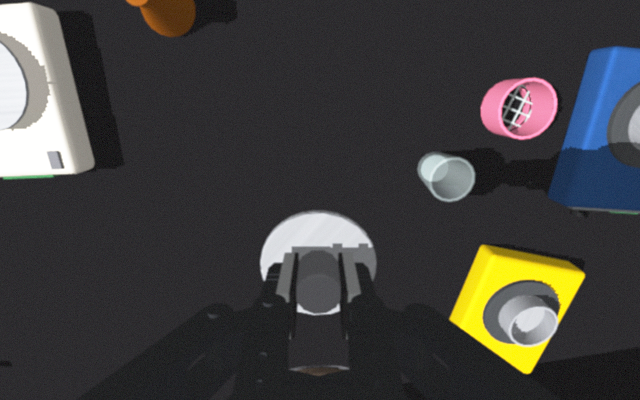

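```bash
python3 -m inch '[[[0,0,0],[3.5,0,0],0],[[0,0,0],[3.5,0,0],0],[[0,0,0],[3.5,0,0],0],[[0,0,0],[3.5,0,0],0],[[0,0,0],[3.5,0,0],0],[[0,0,0],[3.5,0,0],0],[[0,0,0],[3.5,0,0],0],[[0,0,0],[3.5,0,0],0],[[0,0,0],[3.5,1,0],0],[[0,0,0],[3.9,1,0],0],[[0,0,0],[0,0,0],0],[[0,0,0],[0,0,0],0],[[0,0,0],[0,0,0],0]]'
cat > l.py <<'E'
from h import *
for _ in range(2):
    d=grab('wrist');s=d['s'];R=Rq(s['ee_rot']);W=cloud(d);T=(W-s['tool_pos'])@R
    p=T.reshape(-1,3);p=p[np.isfinite(p[:,0])];q=p[(np.hypot(p[:,0],p[:,1])<.036)&(p[:,2]>.0115)&(p[:,2]<.0165)]
    h,r=cv2.minEnclosingCircle(q[:,:2].astype(np.float32)); A=np.c_[q[:,:2],np.ones(len(q))]
    print('lid',np.round(h,4),round(r,4),'tilt',np.linalg.lstsq(A,q[:,2],rcond=None)[0].round(4))
    q=near(W,(.507,-.347),.045,.156,.164)
    for _ in range(3):
        k,r=ring(q); q=q[abs(np.hypot(*(q[:,:2]-k).T)-r)<.0025]
    P=np.r_[k,np.median(q[:,2])]; t=(P-s['tool_pos'])@R
    print('rim',P.round(4),r,len(q),'shift',((t[:2]-h)*100).round(2))
tool()
E
python3 l.py
```

```text
time: 29.55
tool_pos: [0.4295, -0.3479, 0.2429]
ee_rot: [-0.0, 0.707, -0.707, -0.001]
force: [0.1, -0.8, -0.7]
opening: 0.0195
lid [-0.0021  0.0011] 0.0305 tilt [ 0.0013 -0.0063  0.0136]
rim [ 0.507  -0.3474  0.1594] 0.0279 1478 shift [ 0.18 -7.88]
lid [-0.0023  0.0011] 0.0304 tilt [ 0.0003 -0.0071  0.0136]
rim [ 0.5069 -0.3474  0.1594] 0.0279 1464 shift [ 0.21 -7.84]
t 29.65 pos [ 0.4299 -0.3478  0.2436] x [ 0.001 -1.    -0.001] z [-8.e-04  9.e-04 -1.e+00] F [-0.8  0.8 -1.3] op 0.0195
```

```bash
python3 -m inch '[[[0,0,0],[0.19,-3.9,0],0],[[0,0,0],[0,-3.95,0],0],[[0,0,0],[0,0,3],0],[[0,0,0],[0,0,1.5],0],[[0,0,0],[0,0,0.6],0],[[0,0,0],[0,0,0],0],[[0,0,0],[0,0,0],0],[[0,0,0],[0,0,0.3],0],[[0,0,0],[0,0,0.3],0],[[0,0,0],[0,0,0.3],0],[[0,0,0],[0,0,0.3],0],[[0,0,0],[0,0,0],0]]'
python3 -m inch '[[[0,0,0],[0,0,0.1],0],[[0,0,0],[0,0,0],0]]'; python3 -m inch '[[[0,0,0],[0,0,0.1],0],[[0,0,0],[0,0,0],0]]'
```

```text
time: 30.85
tool_pos: [0.5081, -0.3507, 0.1806]
ee_rot: [-0.0, -0.707, 0.707, 0.0]
force: [0.4, 0.7, -1.1]
opening: 0.0195
time: 31.05
tool_pos: [0.5084, -0.3508, 0.1801]
ee_rot: [0.0, -0.707, 0.707, 0.0]
force: [-0.9, 0.5, -0.3]
opening: 0.0199
time: 31.25
tool_pos: [0.5083, -0.3508, 0.1791]
ee_rot: [0.0, -0.707, 0.707, 0.0]
force: [0.2, 0.4, -2.2]
opening: 0.0196
```

```bash
python3 -m inch '[[[0,0,0],[0,0,0.1],0],[[0,0,0],[0,0,0.1],0],[[0,0,0],[0,0,0],0]]'; python3 -m inch '[[[0,0,0],[0,0,0.1],0],[[0,0,0],[0,0,0],0]]'
```

```text
time: 31.55
tool_pos: [0.5084, -0.3508, 0.177]
ee_rot: [-0.0, -0.707, 0.707, 0.0]
force: [0.3, 0.1, -0.8]
opening: 0.0197
time: 31.75
tool_pos: [0.5086, -0.3509, 0.1769]
ee_rot: [0.0, -0.707, 0.707, -0.0]
force: [-2.5, 1.4, 10.6]
opening: 0.0198
```

```bash
python3 -m inch '[[[0,0,0],[0,0,0],1],[[0,0,0],[0,0,0],1],[[0,0,0],[0,0,0],1],[[0,0,0],[0,0,0],1],[[0,0,0],[0,0,-3],1],[[0,0,0],[0,0,-4],1],[[0,0,0],[0,0,-2],1],[[0,0,0],[0,4,0],1],[[0,0,0],[0,4,0],1],[[0,0,0],[0,4,0],1],[[0,0,0],[0,0,0],1],[[0,0,0],[0,0,0],1],[[0,0,0],[0,0,0],1]]'
python3 - <<'E'
from h import *
tool();d=grab('wrist');W=cloud(d)
c=(.507,-.347);show(W,c,.157,.169);show(W,c,.184,.194)
p=near(W,c,.028,.16,.167);A=np.c_[p[:,:2],np.ones(len(p))];print('tilt',np.linalg.lstsq(A,p[:,2],rcond=None)[0][:2].round(4))
a=grab('scene','s2.png');W=cloud(grab('top'))
for n,c,lo in(('beaker',(.4505,-.1343),.055),('flask',(.618,.16),.06)): show(W,c,lo,lo+.02,.04)
E
python3 -c "
import cv2
a=cv2.imread('pics/s2.png')[110:290,130:430];cv2.imwrite('pics/s2c.png',cv2.resize(a,(750,450),interpolation=3))"
```

```text
time: 33.05
tool_pos: [0.3891, -0.3511, 0.2663]
ee_rot: [0.0, -0.707, 0.707, -0.0]
force: [1.5, -0.7, 0.3]
opening: 0.0851
t 33.05 pos [ 0.3891 -0.3511  0.2663] x [-0. -1.  0.] z [ 6.e-04 -4.e-04 -1.e+00] F [ 1.5 -0.7  0.3] op 0.0851
5386 encl [ 507.4 -348.2] 30.6 ring (array([ 0.5063, -0.3485]), 0.0224) z [0.1621 0.1635 0.1648]
1101 encl [ 507.3 -348.9] 10.7 ring (array([ 0.5072, -0.3489]), 0.0074) z [0.186  0.1874 0.1886]
tilt [ 0.0018 -0.0008]
57 encl [ 450.9 -134.6] 23.6 ring (array([ 0.4506, -0.1345]), 0.0221) z [0.0553 0.0587 0.0636]
69 encl [617.2 160.1] 12.8 ring (array([0.6178, 0.16  ]), 0.0089) z [0.0648 0.0684 0.0717]
```

View pics/s2c.png

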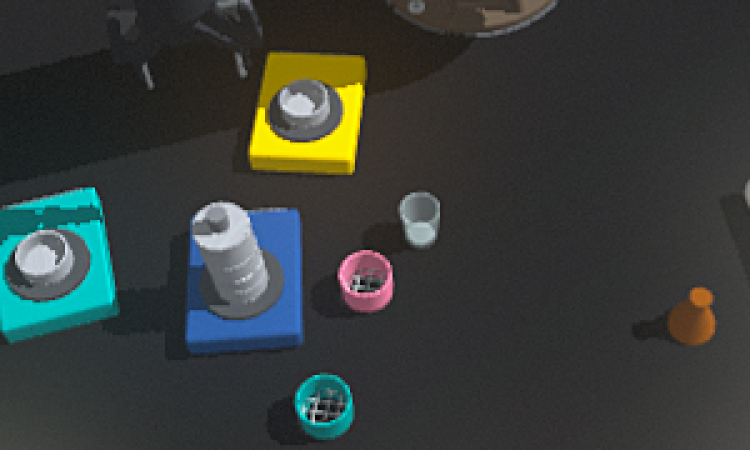

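The nest is complete on the blue shaker (235,255 in the crop). The lid disc is at 163.5 mm and the knob top at 187.4 mm, against expected 164 and 188. The beaker and flask haven't moved, so I'm handing in.

```bash
python3 -c "
from bench import env
print(env.job_done())"
```

```text
the job is handed in; nothing more can be done
None
```

The nest is built on the blue shaker's pan in the order asked: fine, medium, coarse, then lid. I handed the job in at about 33 s of the 99 s allowed; the hand-in gives no verdict.

- **Seating:** The wrist camera put the sieve rims at 91.4, 121.4 and 159.4 mm, against 92, 122 and 160 mm expected. The lid disc was at 163.5 mm (164 expected). All read about 0.6 mm low, as the empty pan's rim did too, so I take that as camera bias.
- **Fit:** Every piece was level within 0.01 rad and centred within about 1.5 mm of the piece below. The nest leans slightly over its height: the lid sits about 4 mm off the pan centre.
- **Bystanders:** The beaker and flask are within 1 mm of where they started. The pink and turquoise look-alikes were not touched.
- **Disagreement:** The top and wrist cameras differed by about 4 mm in y. I placed each piece by comparing it with the rim below in the same wrist picture, so that error cancelled.

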